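Set out the mineral shelf and close the crystal gauge

ROBOT

A 6-joint arm with a two-finger parallel gripper is mounted at the origin on the work surface. World frame = base frame: x ahead of the robot, y to its left, z up, the work surface at z = 0. Lengths are in m, angles in rad, forces in N, time in s.
With the tool pointing down it reaches from about 0.225 to 0.875 m from the base axis. Payload 3.4 kg.
Tool frame: the origin (TCP) lies at the very end of the fingers, on their centre line; the grasp point (between the pads) lies manip.grip_point_offset behind it (manip.grip_point_offset is the distance from the TCP to the grasp point, in m); z points along the fingers, y is the line along which they close (so a half turn about z gives the same grasp; the last joint's range is limited). The gripper opens to 85 mm and grips with 20 to 120 N. Pads are 22 mm wide; open, the fingers measure 114 mm over their backs; the gripper's body (76 mm by 85 mm) begins 54 mm behind the grasp point. The pads swing forward as they close: fully open they stand 13 mm farther back than shut.
Start: joints at [-1.353, 0.276, 1.505, -0, 1.361, -0.121], TCP at [0.191, -0.542, 0.231] pointing down, gripper open.
Joint ranges: [-2.89, 2.89], [-0.75, 2.08], [0.22, 2.7], [-1.18, 4.32], [0.11, 2.71], [-2.7, 2.7]. Speed limits (rad/s): [2.57, 2.57, 3.14, 3.14, 3.14, 3.14].

INTERFACE

Orientations are given as a unit quaternion [w, x, y, z].
In Python, from rig import manip gives the robot as it stands.
- The arm moves only by the shell command python3 -m pendant 'ROWS' [FORCE]. ROWS is JSON, a list of rows, each an object of numbers: "jaw": the opening, from -1 (shut) to 1 (fully open); "tx", "ty", "tz": the shift along the world's x, y, z in cm; "ax", "ay", "az": the turn, a rotation vector about the world's x, y, z in degrees. In form: [{"jaw": .., "tx": .., "ty": .., "tz": .., "ax": .., "ay": .., "az": ..}, ...]. A call has 1 to 10 rows; each row is the pose to reach, as a shift and turn from the pose commanded when the call began; what a row does not reach only later rows make up. A row lasts 1/8 s, in which the tool goes at most 62.5 mm and 10.7 degrees, less where a joint would pass 70% of its speed; a pose out of reach is approached as far as the arm can. A call with a gripper value outside its range is refused whole. The fingers move at their own pace and stop on an object; FORCE is the grip in N (left out, the last holds). Time passes only in rows, so rows that repeat a pose let the fingers close. It gives the time, the measured TCP pose, the force, the opening and the grip force at its end, in the units of the state.
- manip.get_state(): the state, without advancing time (a new reading comes with each control period).
- manip.get_image(name): name is "scene" or "top" or "wrist"; returns a dict with "pixels" (384x512x3 uint8, blue, green, red), "depth" (384x512 float32, m along the optical axis (not along the pixel's ray), 0 where there is no reading), "fx", "fy", "cx", "cy" (pixels), "pose" (4x4, takes a point from camera to world coordinates). Camera axes: x right, y down, z forward; pixel columns grow to the right and rows downward; lengths in m; the calibration is good to about 2 mm. A picture is of the moment at which its call begins.
- manip.sign_off(): hands the job in; it is judged then, once.
The state is a dict: "clock": time; "qpos": joint angles; "qd": joint speeds; "effort": joint torques, N m; "position": TCP position; "ee_rot": TCP orientation; "contact_force": force on the tool from outside, world axes, zero at the start; "moment": the same for the moment, N m; "width": finger opening in m; "gripper_force": force on a finger pad.
Only numpy, scipy, OpenCV 4.12 (cv2) and the standard library are available. Lean on these libraries where they do the work, as an engineer would, in place of code of your own. Each camera call takes 0.05 s, during which the arm holds its last target. There are 200 camera calls.

TASK

Make the exhibit shelf ready: first sweep the brown limonite clod off the cork so that it goes down the metal chute and stays in the wooden catch box. Then slide the silver-grey mica book and the long white gypsum crystal across the cork, without picking them up, until each lies flat in its own sunken bay, the mica in the broad rectangular one and the crystal in the long one of the length gauge. Last, slide the gauge's jaw along until it presses the crystal against the fixed stop, leave it shut there, and do not disturb the agate slice or the quartz.

Things in the scene. Friction and masses are not known exactly. Their poses are not given: they have to be found in the camera images.
- shelf: Fixed acrylic shelf, cork top 290 (x) x 640 (y) mm at z = 150 mm. Origin on the table under it, x away from the robot (turned up to 0.12 rad), y left. In its frame the cork covers x -150..140, y -370..270 mm; bays are cut 8 mm deep in it; a gauge beam 12 mm high (carriage 21 mm) lies at x 79..109, y -60..255 mm. Stop, jaw, bays, chute and box move with it.
- mica_bay (a point): Centre of the floor of the broad rectangular bay: 107 mm (shelf x) by 122 mm (shelf y), 8 mm deep, cork all round. In the shelf's frame x 15..122, y -228..-106 mm.
- gauge_bay (a point): On the floor of the long gauge bay: where the crystal's centre lies when its end touches the fixed stop, mid-width, 70 mm in +y from the stop face. The bay is 8 mm deep, in the shelf's frame x 15..67 mm, y from the stop face at -40 mm to the shelf's left edge at 270 mm, with the jaw in it.
- stop: Fixed aluminium stop of the gauge, across the -y end of the gauge bay, 84 x 20 x 36 mm (rises 28 mm above the cork). Origin on the bay floor in the middle of the bay's width, on the stop face that looks to +y.
- jaw_block: Sliding jaw of the gauge, an aluminium block in the gauge bay, 42 mm (shelf x) x 22 mm (shelf y), its top 47 mm above the cork. Origin at bay-floor level in the middle of its face towards the stop (-y); the block spans y 0..22 mm from it, with free space behind for pushing on its rear face. A thin arm joins it to the beam.
- jaw (a joint): Travel of the jaw in m: 0 = fully open (200 mm between jaw and stop), growing as the jaw slides in -y towards the stop, up to 0.09; 0.060 when shut on the 140 mm crystal. It takes about 1.5 N to slide and stays where it is left.
- mica: Silver-grey mica book, a flat layered slab 95 mm (its x) x 110 mm (its y) x 18 mm thick, about 0.5 kg. Origin at the centre of its underside. Starts flat on the cork in front of the broad bay, turned.
- crystal: White gypsum crystal, a bar 40 mm (its x) x 140 mm (its y) x 26 mm high with flat ends and a narrower ridge on top (the full 40 x 140 mm section is 20 mm high), about 0.33 kg. Origin at the centre of its underside. Starts flat on the cork in front of the gauge bay, turned.
- clod: Brown limonite clod, a lump about 56 mm across and 52 mm high with a flat underside, about 0.25 kg. Origin 26 mm above its underside, in its middle. Starts on the cork near the chute's mouth.
- catch_box: Wooden catch box on the table at the foot of the chute, 180 (x) x 160 (y) mm outside, walls 8 mm thick and 90 mm high (50 mm on the chute's side), floor 8 mm. Origin at the centre of its underside; fixed to the shelf.
- chute_mid (a point): Point 30 mm above the middle of the galvanized chute's slope. In the shelf's frame the chute begins at the cork's left edge, y = 270 mm, level with it, between side rails at x = -135 and -15 mm (none on the cork), and slopes 42 degrees down to the left, 93 mm long in plan, into the catch box.
- agate: Round banded agate slice, 84 mm across, 10 mm thick, loose on the cork at the right-hand end. Origin at the centre of its underside. Bystander.
- quartz: Quartz cluster, about 64 x 52 x 45 mm high, loose on the cork at the right-hand front corner. Origin at the centre of its underside. Bystander.
Things that resemble listed ones, but are neither listed nor needed, are in the scene too. Leave any yellow look-alike of the clod alone.

How it is judged:
By the outcome, as a careful person would: the job done as asked, in the order asked, and still so for the second after the job is handed in, with the robot touching nothing.
It also fails if it takes over 72 s, if anything falls off the work surface, if the arm or the gripper's body presses on something with over 40 N, if the wrist force passes 120 N, or if a joint passes its speed limit or range.

## Working session

There is one attempt and no reset: what is moved stays moved. The work goes in short steps, Python scripts to look and compute and a shell command to move; the robot and the scene stay as the last step left them, time stands still between calls to the robot, and variables do not carry over. Pictures are saved under pics/ and viewed, at most 10 in all, crops included, and the job is handed in when it is done.

```bash
mkdir -p pics; ls
python3 - <<'E'
from rig import manip
import cv2,numpy as np
s=manip.get_state();print(s['clock'],s['position'],s['ee_rot'],s['width'],manip.grip_point_offset)
for n in("scene","top"):
    d=manip.get_image(n);cv2.imwrite(f"pics/{n}0.png",d["pixels"]);np.savez(f"{n}0.npz",**d);print(n,d['fx'],d['cx'],d['cy'],np.round(d['pose'],3).tolist())
E
```

```text
pics
0.0 [ 0.19099034 -0.54179261  0.23045339] [-9.17698519e-04  9.85685631e-01  1.68591204e-01 -3.33343064e-05] 0.08536995091566754 0.0187
scene 383.64196924406235 257.0578122276231 192.54764508178755 [[-0.855, 0.427, -0.296, 0.814], [0.519, 0.702, -0.488, 0.493], [-0.0, -0.57, -0.821, 0.934], [0.0, 0.0, 0.0, 1.0]]
top 495.7834005607333 253.93538915314107 186.30002789584472 [[0.012, -0.994, 0.112, 0.347], [-1.0, -0.012, -0.002, 0.0], [0.004, -0.112, -0.994, 1.619], [0.0, 0.0, 0.0, 1.0]]
```

View pics/top0.png

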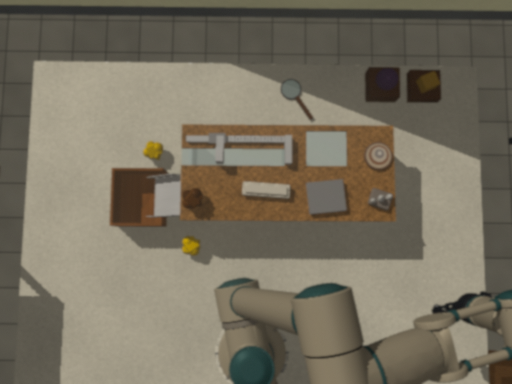

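View pics/scene0.png

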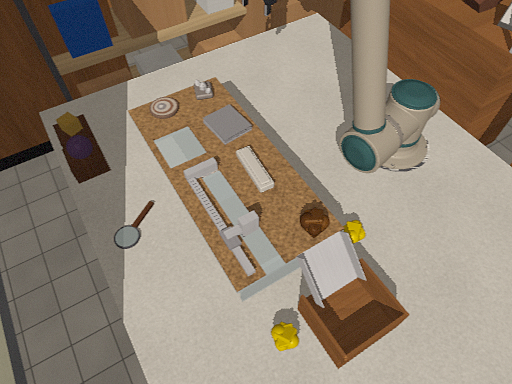

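Top view: cork covers cols 181–394, rows 125–221; clod (192,198), crystal (266,190), mica (326,197), mica bay (326,149), jaw (218,149), stop (289,150), agate (378,155), quartz (380,200). The yellow look-alikes are off the shelf at (153,150) and (191,246).

```bash
cat > h.py <<'E'
import cv2,numpy as np
def plane(d,uv,z):
    uv=np.asarray(uv,float).reshape(-1,2);P=d['pose']
    r=np.c_[(uv[:,0]-d['cx'])/d['fx'],(uv[:,1]-d['cy'])/d['fy'],np.ones(len(uv))]@P[:3,:3].T
    return (P[:3,3]+r*((z-P[2,3])/r[:,2])[:,None])
def cloud(d):
    v,u=np.mgrid[:384,:512];z=d['depth']
    c=np.stack([(u-d['cx'])/d['fx']*z,(v-d['cy'])/d['fy']*z,z],-1)
    return c@d['pose'][:3,:3].T+d['pose'][:3,3]
def blob(mask,minA=30):
    n,l,s,c=cv2.connectedComponentsWithStats(mask.astype(np.uint8))
    return [(l==i) for i in np.argsort(-s[1:,4])+1 if s[i,4]>=minA]
def rect(d,m,z):
    u=np.argwhere(m)[:,::-1]
    c=max(cv2.findContours(m.astype(np.uint8),0,1)[0],key=cv2.contourArea).reshape(-1,2)
    w=plane(d,c,z)[:,:2]*1000
    return cv2.minAreaRect(w.astype(np.float32)), plane(d,u,z)[:,:2].mean(0)*1000
E
python3 - <<'E'
from h import *
for n in("top","scene"):
    d=dict(np.load(n+"0.npz"));W=cloud(d);hsv=cv2.cvtColor(d['pixels'],cv2.COLOR_BGR2HSV)
    print(n)
    pts=dict(top=[(230,210),(192,198),(266,190),(326,197),(326,149),(250,157),(218,149),(289,150),(250,138)],
      scene=[(210,110),(315,222),(255,168),(228,123),(180,147),(240,215),(250,220),(200,168)])[n]
    for u,v in pts: print((u,v),hsv[v,u],np.round(W[v,u]*1000))
    z=W[...,2]
    cork=(abs(z-.15)<.012)&(W[...,0]<.9)
    b=blob(cork)[0]; r,c=rect(d,b,.15);print('level150',b.sum(),r,c,z[b].mean(),cv2.boxPoints(r).tolist())
    up=(z>.158)&(z<.25)&(W[...,0]>.2)&(W[...,1]>-.45)
    for b in blob(up,40):
        zt=np.percentile(z[b],85);r,c=rect(d,b,zt);print('obj',b.sum(),round(zt*1000),np.round(r[0]),np.round(r[1]),round(r[2],1),c.round(),hsv[b].mean(0).round(), np.argwhere(b).mean(0).round())
E
```

```text
top
(230, 210) [ 16 143 109] [441.  67. 144.]
(192, 198) [ 14 156  72] [471. 175. 192.]
(266, 190) [ 20  43 166] [499. -39. 173.]
(326, 197) [ 17  21 108] [ 481. -215.  170.]
(326, 149) [ 44  19 151] [ 630. -220.  142.]
(250, 157) [ 41  18 152] [601.  10. 148.]
(218, 149) [ 19  18 155] [616. 103. 191.]
(289, 150) [ 19  19 148] [ 617. -105.  183.]
(250, 138) [ 18  21 144] [657.  10. 156.]
level150 16740 ((554.940673828125, -74.93475341796875), (290.0453186035156, 693.9878540039062), 0.6971779465675354) [557.62935036 -97.65712836] 0.14878716464546743 [[405.7066650390625, 270.2688903808594], [414.15087890625, -423.6675720214844], [704.1746826171875, -420.1383972167969], [695.73046875, 273.7980651855469]]
obj 1145 171 [ 483. -213.] [ 94. 108.] 6.5 [ 483. -214.] [ 18.  25. 108.] [196. 326.]
obj 969 180 [622.  44.] [ 90. 310.] 0.7 [637.  33.] [ 20.  24. 138.] [143. 242.]
obj 652 177 [501. -37.] [139.  44.] 86.5 [500. -36.] [ 20.  47. 150.] [190. 265.]
obj 470 164 [ 608. -370.] [79. 82.] 45.1 [ 608. -370.] [ 15.  77. 127.] [155. 378.]
obj 435 206 [220.  45.] [ 44. 122.] 14.5 [222.  46.] [37
[... 740 characters left out ...]
 [412.79815673828125, -423.0877685546875], [704.9968872070312, -421.34930419921875], [700.7930297851562, 285.232421875]]
obj 1785 180 [623.  53.] [322.  97.] 90.0 [640.  53.] [ 17.  14. 166.] [215. 224.]
obj 1041 227 [247.  53.] [171.  88.] 58.7 [246.  67.] [ 48.  69. 125.] [137. 363.]
obj 1027 170 [ 487. -207.] [ 98. 115.] 5.9 [ 487. -206.] [ 19.  16. 133.] [123. 227.]
obj 757 177 [507. -26.] [145.  43.] 86.4 [507. -23.] [ 18.  31. 186.] [168. 255.]
obj 594 200 [479. 186.] [65. 63.] 7.0 [481. 188.] [ 14. 190.  91.] [221. 314.]
obj 443 162 [ 611. -366.] [82. 82.] 7.6 [ 610. -365.] [ 14.  68. 154.] [106. 164.]
obj 290 181 [ 484. -359.] [87. 50.] 71.9 [ 486. -353.] [ 13.  35. 144.] [ 89. 203.]
```

```bash
python3 -m pendant '[{"jaw":-0.2,"tx":5,"ty":3,"tz":4,"az":10},{"jaw":-0.2,"tx":28,"ty":65,"tz":4,"az":20},{"jaw":-0.2,"tx":28,"ty":65,"tz":4,"az":30},{"jaw":-0.2,"tx":28,"ty":65,"tz":4,"az":40},{"jaw":-0.2,"tx":28,"ty":65,"tz":4,"az":50},{"jaw":-0.2,"tx":28,"ty":65,"tz":4,"az":60},{"jaw":-0.2,"tx":28,"ty":65,"tz":4,"az":70.6},{"jaw":-0.2,"tx":28,"ty":65,"tz":4,"az":70.6},{"jaw":-0.2,"tx":28,"ty":65,"tz":4,"az":70.6},{"jaw":-0.2,"tx":28,"ty":65,"tz":4,"az":70.6}]' 40
python3 - <<'E'
from h import *
d=dict(np.load("top0.npz"));hsv=cv2.cvtColor(d['pixels'],cv2.COLOR_BGR2HSV);W=cloud(d)
box=(W[...,0]>.38)&(W[...,0]<.74)&(W[...,1]>-.45)&(W[...,1]<.23)
cork=(hsv[...,1]>90)&(hsv[...,0]<25)&box&(abs(W[...,2]-.15)<.012)
b=blob(cv2.morphologyEx(cork.astype(np.uint8),cv2.MORPH_OPEN,np.ones((3,3))))[0]
r,_=rect(d,b,.15);print('cork',r)
bay=(hsv[...,0]>30)&(hsv[...,0]<60)&(hsv[...,1]<40)&box
for b in blob(bay,100): r,c=rect(d,b,.142);print('bay',b.sum(),r)
E
```

```text
cork ((555.723876953125, -103.00982666015625), (288.9731750488281, 637.0320434570312), 0.32101118564605713)
bay 1228 ((632.7572021484375, -219.34375), (98.30908966064453, 115.26526641845703), 0.7218650579452515)
bay 907 ((603.7816162109375, -0.8532867431640625), (45.86785125732422, 184.14317321777344), 0.7218648791313171)
bay 497 ((603.2210693359375, 163.774169921875), (42.81167984008789, 102.95953369140625), 0.7284693717956543)invalid input at $[0]: expected keys jaw, tx, ty, tz, ax, ay, az
```

```bash
python3 -m pendant '[{"jaw":-0.2,"tx":5,"ty":3,"tz":4,"ax":0,"ay":0,"az":10},{"jaw":-0.2,"tx":28,"ty":65,"tz":4,"ax":0,"ay":0,"az":20},{"jaw":-0.2,"tx":28,"ty":65,"tz":4,"ax":0,"ay":0,"az":30},{"jaw":-0.2,"tx":28,"ty":65,"tz":4,"ax":0,"ay":0,"az":40},{"jaw":-0.2,"tx":28,"ty":65,"tz":4,"ax":0,"ay":0,"az":50},{"jaw":-0.2,"tx":28,"ty":65,"tz":4,"ax":0,"ay":0,"az":60},{"jaw":-0.2,"tx":28,"ty":65,"tz":4,"ax":0,"ay":0,"az":70.6},{"jaw":-0.2,"tx":28,"ty":65,"tz":4,"ax":0,"ay":0,"az":70.6},{"jaw":-0.2,"tx":28,"ty":65,"tz":4,"ax":0,"ay":0,"az":70.6},{"jaw":-0.2,"tx":28,"ty":65,"tz":4,"ax":0,"ay":0,"az":70.6}]' 40
```

```text
clock: 1.35
position: [0.4345, 0.0123, 0.2705]
ee_rot: [0.0, 0.707, 0.707, -0.0]
contact_force: [2.1, -1.4, -0.1]
width: 0.0341
gripper_force: 0.0
```

```bash
python3 -m pendant '[{"jaw":-0.2,"tx":3.5,"ty":9,"tz":0,"ax":0,"ay":0,"az":0},{"jaw":-0.2,"tx":3.5,"ty":9,"tz":0,"ax":0,"ay":0,"az":0},{"jaw":-0.2,"tx":3.5,"ty":9,"tz":0,"ax":0,"ay":0,"az":0},{"jaw":-0.2,"tx":3.5,"ty":9,"tz":0,"ax":0,"ay":0,"az":0}]'
python3 - <<'E'
from rig import manip
from h import *
for n in ("top","wrist"):
    d=manip.get_image(n);cv2.imwrite(f"pics/{n}1.png",d["pixels"]);hsv=cv2.cvtColor(d['pixels'],cv2.COLOR_BGR2HSV);W=cloud(d)
    m=(W[...,2]>.16)&(W[...,2]<.215)&(hsv[...,1]>100)&(W[...,0]>.4)&(W[...,0]<.55)&(W[...,1]>.11)&(W[...,1]<.24)
    for b in blob(m,30): r,c=rect(d,b,.185);print(n,b.sum(),r,c,W[b].mean(0).round(3),W[b].max(0).round(3),W[b].min(0).round(3))
print(manip.get_state()['position'])
E
```

```text
clock: 1.85
position: [0.4687, 0.0999, 0.2702]
ee_rot: [-0.0, 0.707, 0.707, -0.001]
contact_force: [-0.5, 0.3, 0.2]
width: 0.0341
gripper_force: 0.0
top 99 ((453.1467590332031, 174.25454711914062), (20.326255798339844, 43.3051872253418), 0.7057666182518005) [454.28872638 175.20356597] [0.454 0.174 0.193] [0.464 0.196 0.204] [0.443 0.153 0.167]
wrist 4750 ((472.87945556640625, 177.201171875), (58.74544906616211, 60.355167388916016), 3.221552610397339) [472.37615555 179.96396671] [0.472 0.18  0.196] [0.503 0.208 0.206] [0.443 0.148 0.176]
[0.46879821 0.09926415 0.27049432]
```

```bash
python3 -m pendant '[{"jaw":-0.2,"tx":0.5,"ty":0,"tz":-5,"ax":0,"ay":0,"az":0},{"jaw":-0.2,"tx":0.5,"ty":0,"tz":-10.3,"ax":0,"ay":0,"az":0},{"jaw":-0.2,"tx":0.5,"ty":0,"tz":-10.3,"ax":0,"ay":0,"az":0},{"jaw":-0.2,"tx":0.5,"ty":2.5,"tz":-10.3,"ax":0,"ay":0,"az":0},{"jaw":-0.2,"tx":0.5,"ty":4.5,"tz":-10.3,"ax":0,"ay":0,"az":0},{"jaw":-0.2,"tx":0.5,"ty":6.5,"tz":-10.3,"ax":0,"ay":0,"az":0},{"jaw":-0.2,"tx":0.5,"ty":8.5,"tz":-10.3,"ax":0,"ay":0,"az":0},{"jaw":-0.2,"tx":0.5,"ty":10.5,"tz":-10.3,"ax":0,"ay":0,"az":0},{"jaw":-0.2,"tx":0.5,"ty":12,"tz":-10.3,"ax":0,"ay":0,"az":0},{"jaw":-0.2,"tx":0.5,"ty":12,"tz":-10.3,"ax":0,"ay":0,"az":0}]'
python3 - <<'E'
from rig import manip
import cv2
d=manip.get_image("scene");cv2.imwrite("pics/s2.png",d["pixels"])
E
```

```text
clock: 3.2
position: [0.4751, 0.2208, 0.169]
ee_rot: [0.001, 0.707, 0.707, 0.001]
contact_force: [-0.0, 1.0, 0.3]
width: 0.0342
gripper_force: 0.0
```

View pics/s2.png

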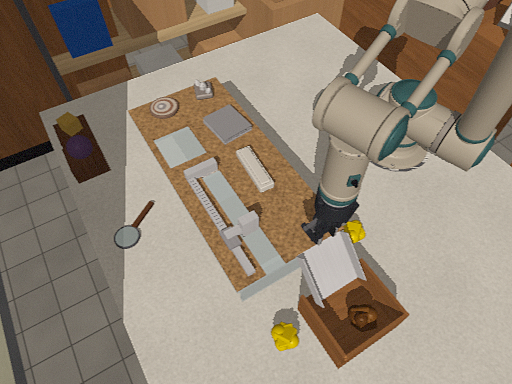

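The picture shows the clod lying in the catch box at (362,317); crystal at (255,168) and mica at (228,123) are untouched. I'm moving over to the crystal's near end and measuring with the wrist camera.

```bash
python3 -m pendant '[{"jaw":-0.8,"tx":0,"ty":-1,"tz":6,"ax":0,"ay":0,"az":0},{"jaw":-0.8,"tx":1,"ty":-6,"tz":10,"ax":0,"ay":0,"az":0},{"jaw":-0.8,"tx":2.5,"ty":-35,"tz":10,"ax":0,"ay":0,"az":0},{"jaw":-0.8,"tx":2.5,"ty":-35,"tz":10,"ax":0,"ay":0,"az":0},{"jaw":-0.8,"tx":2.5,"ty":-35,"tz":10,"ax":0,"ay":0,"az":0},{"jaw":-0.8,"tx":2.5,"ty":-35,"tz":10,"ax":0,"ay":0,"az":0},{"jaw":-0.8,"tx":2.5,"ty":-35,"tz":10,"ax":0,"ay":0,"az":0},{"jaw":-0.8,"tx":2.5,"ty":-35,"tz":10,"ax":0,"ay":0,"az":0},{"jaw":-0.8,"tx":2.5,"ty":-35,"tz":10,"ax":0,"ay":0,"az":0}]'
cat > m.py <<'E'
from rig import manip
from h import *
import sys
def shelf(p,yaw=.010):  # mm world -> shelf
    c,s=np.cos(yaw),np.sin(yaw);q=np.asarray(p)-[561,-53];return np.array([c*q[0]+s*q[1],-s*q[0]+c*q[1]]).round(1)
def measure(n,tag=None):
    d=manip.get_image(n)
    if tag: cv2.imwrite(f"pics/{tag}.png",d["pixels"])
    W=cloud(d)
    m=(W[...,2]>.1565)&(W[...,2]<.21)&(W[...,0]>.40)&(W[...,0]<.72)&(W[...,1]>-.45)&(W[...,1]<.23)
    for b in blob(m,60):
        zt=np.percentile(W[b][:,2],85);r,c=rect(d,b,zt-(.006 if abs(zt-.176)<.003 else 0))
        print(n,b.sum(),'z',round(zt*1000),np.round(r[0]),np.round(r[1]),round(r[2],1),'shelf',shelf(r[0]),'3d',(W[b].mean(0)*1000).round())
for n in sys.argv[1].split(','): measure(n,sys.argv[2] if len(sys.argv)>2 else None)
print(manip.get_state()['position'].round(4))
E
python3 m.py top,wrist
```

```text
clock: 4.38
position: [0.4987, -0.1298, 0.2677]
ee_rot: [-0.0, 0.707, 0.707, 0.0]
contact_force: [0.4, 1.0, -0.1]
width: 0.0085
gripper_force: 0.0
top 971 z 180 [623.  46.] [ 93. 307.] 0.2 shelf [63.1 98. ] 3d [642.  43. 170.]
top 551 z 164 [ 608. -370.] [80. 82.] 89.3 shelf [  43.5 -317.3] 3d [ 608. -371.  161.]
top 487 z 178 [502. -20.] [112.  41.] 86.6 shelf [-59.   33.7] 3d [502. -19. 173.]
top 384 z 181 [ 476. -369.] [64. 51.] 72.0 shelf [ -87.9 -315.5] 3d [ 477. -372.  171.]
top 335 z 171 [ 467. -186.] [51. 77.] 72.1 shelf [ -95.5 -132.3] 3d [ 467. -189.  167.]
top 165 z 171 [ 467. -260.] [33. 70.] 69.3 shelf [ -96.3 -206.2] 3d [ 463. -256.  167.]
wrist 8093 z 177 [502. -40.] [130.  39.] 86.5 shelf [-59.2  13.3] 3d [502. -35. 174.]
wrist 6517 z 178 [622. -45.] [ 94. 135.] 0.8 shelf [60.6  7.7] 3d [640. -57. 168.]
wrist 3936 z 169 [ 484. -211.] [ 93. 111.] 6.0 shelf [ -78.3 -157.5] 3d [ 478. -191.  168.]
wrist 95 z 162 [ 609. -359.] [ 3. 76.] 42.9 shelf [  44.9 -306.5] 3d [ 606. -357.  161.]
[ 0.4989 -0.1288  0.2677]
```

```bash
python3 -m pendant '[{"jaw":-0.8,"tx":0.1,"ty":-0.2,"tz":-5,"ax":0,"ay":0,"az":0},{"jaw":-0.8,"tx":0.1,"ty":-0.2,"tz":-10.7,"ax":0,"ay":0,"az":0},{"jaw":-0.8,"tx":0.1,"ty":-0.2,"tz":-10.7,"ax":0,"ay":0,"az":0},{"jaw":-0.8,"tx":0.1,"ty":0.6,"tz":-10.7,"ax":0,"ay":0,"az":0},{"jaw":-0.8,"tx":0.1,"ty":1.4,"tz":-10.7,"ax":0,"ay":0,"az":0},{"jaw":-0.8,"tx":0.1,"ty":2.2,"tz":-10.7,"ax":0,"ay":0,"az":0},{"jaw":-0.8,"tx":0.1,"ty":2.9,"tz":-10.7,"ax":0,"ay":0,"az":0},{"jaw":-0.8,"tx":0.1,"ty":3.5,"tz":-10.7,"ax":0,"ay":0,"az":0},{"jaw":-0.8,"tx":0.1,"ty":3.5,"tz":-10.7,"ax":0,"ay":0,"az":0}]'
python3 -m pendant '[{"jaw":-0.8,"tx":0,"ty":-1,"tz":0,"ax":0,"ay":0,"az":0},{"jaw":-0.8,"tx":0,"ty":-1,"tz":6,"ax":0,"ay":0,"az":0},{"jaw":-0.8,"tx":-5,"ty":0,"tz":10,"ax":0,"ay":0,"az":0},{"jaw":-0.8,"tx":-11,"ty":2,"tz":10,"ax":0,"ay":0,"az":0},{"jaw":-0.8,"tx":-11,"ty":2,"tz":10,"ax":0,"ay":0,"az":0}]'
python3 m.py top,wrist
```

```text
clock: 5.6
position: [0.5003, -0.094, 0.1607]
ee_rot: [-0.0, 0.707, 0.707, 0.0]
contact_force: [0.7, -2.2, 1.1]
width: 0.0086
gripper_force: 1.2
clock: 6.22
position: [0.3854, -0.0726, 0.2601]
ee_rot: [-0.002, 0.707, 0.707, -0.0]
contact_force: [0.9, -0.3, 0.4]
width: 0.0084
gripper_force: 0.0
top 1131 z 171 [ 483. -213.] [ 95. 109.] 6.6 shelf [ -79.5 -159.1] 3d [ 484. -215.  167.]
top 1019 z 180 [622.  46.] [ 90. 312.] 0.7 shelf [62. 98.] 3d [639.  35. 170.]
top 611 z 177 [497. -13.] [139.  41.] 88.1 shelf [-63.4  40.4] 3d [498. -10. 173.]
top 536 z 164 [ 607. -369.] [81. 81.] 71.2 shelf [  42.8 -316.4] 3d [ 608. -371.  161.]
top 381 z 179 [ 477. -372.] [67. 56.] 77.6 shelf [ -87.3 -318.1] 3d [ 478. -372.  170.]
wrist 8974 z 177 [495. -13.] [138.  44.] 88.1 shelf [-65.6  41.1] 3d [494.  -6. 173.]
wrist 1719 z 169 [ 487. -162.] [ 47. 108.] 67.7 shelf [ -74.7 -108. ] 3d [ 496. -170.  166.]
wrist 1576 z 179 [597. -99.] [58. 29.] 0.0 shelf [ 35.1 -46.1] 3d [596. -98. 173.]
wrist 71 z 169 [ 490. -225.] [ 4. 30.] 47.5 shelf [ -72.4 -171.7] 3d [ 490. -225.  168.]
[ 0.3896 -0.0743  0.2604]
```

```bash
python3 -m pendant '[{"jaw":0.2,"tx":2,"ty":2,"tz":0,"ax":0,"ay":0,"az":-10},{"jaw":0.2,"tx":3,"ty":4,"tz":0,"ax":0,"ay":0,"az":-20},{"jaw":0.2,"tx":4,"ty":6.2,"tz":0,"ax":0,"ay":0,"az":-30},{"jaw":0.2,"tx":5,"ty":6.2,"tz":0,"ax":0,"ay":0,"az":-40},{"jaw":0.2,"tx":5,"ty":6.2,"tz":0,"ax":0,"ay":0,"az":-50},{"jaw":0.2,"tx":5,"ty":6.2,"tz":-1,"ax":0,"ay":0,"az":-60},{"jaw":0.2,"tx":5,"ty":6.2,"tz":-2,"ax":0,"ay":0,"az":-70},{"jaw":0.2,"tx":5,"ty":6.2,"tz":-4,"ax":0,"ay":0,"az":-80},{"jaw":0.2,"tx":5,"ty":6.2,"tz":-6,"ax":0,"ay":0,"az":-89.4},{"jaw":0.2,"tx":5,"ty":6.2,"tz":-6,"ax":0,"ay":0,"az":-89.4}]'
python3 -c "
from rig import manip
s=manip.get_state();print(s['position'],s['qpos'],s['width'])"
```

```text
clock: 7.58
position: [0.4402, -0.0127, 0.1985]
ee_rot: [-0.001, 1.0, 0.006, -0.002]
contact_force: [1.1, 0.3, -0.1]
width: 0.0511
gripper_force: 0.0
[ 0.44016809 -0.01267843  0.1985218 ] [-1.87393541e-01  9.77424266e-02  1.82130718e+00  4.26142092e-04
  1.22757991e+00  1.37099628e+00] 0.0510907167735087
```

```bash
python3 -m pendant '[{"jaw":0.2,"tx":0,"ty":0,"tz":-4.6,"ax":0,"ay":0,"az":0},{"jaw":0.2,"tx":1,"ty":0,"tz":-4.6,"ax":0,"ay":0,"az":0},{"jaw":0.2,"tx":2.2,"ty":0,"tz":-4.6,"ax":0,"ay":0,"az":0},{"jaw":0.2,"tx":3.4,"ty":0,"tz":-4.6,"ax":0,"ay":0,"az":0},{"jaw":0.2,"tx":4.6,"ty":0,"tz":-4.6,"ax":0,"ay":0,"az":0},{"jaw":0.2,"tx":5.8,"ty":0,"tz":-4.6,"ax":0,"ay":0,"az":0},{"jaw":0.2,"tx":7,"ty":0,"tz":-4.6,"ax":0,"ay":0,"az":0},{"jaw":0.2,"tx":8.2,"ty":0,"tz":-4.6,"ax":0,"ay":0,"az":0},{"jaw":0.2,"tx":9.4,"ty":0,"tz":-4.6,"ax":0,"ay":0,"az":0}]'
python3 -m pendant '[{"jaw":0.2,"tx":0.8,"ty":0,"tz":0,"ax":0,"ay":0,"az":0},{"jaw":0.2,"tx":1.6,"ty":0,"tz":0,"ax":0,"ay":0,"az":0},{"jaw":0.2,"tx":2.4,"ty":0,"tz":0,"ax":0,"ay":0,"az":0},{"jaw":0.2,"tx":3.2,"ty":0,"tz":0,"ax":0,"ay":0,"az":0},{"jaw":0.2,"tx":3.6,"ty":0,"tz":0,"ax":0,"ay":0,"az":0},{"jaw":0.2,"tx":3.6,"ty":0,"tz":0,"ax":0,"ay":0,"az":0}]'
python3 - <<'E'
from rig import manip
import cv2
d=manip.get_image("scene");cv2.imwrite("pics/s3.png",d["pixels"][80:330,100:420])
E
python3 m.py wrist,top
```

```text
clock: 8.7
position: [0.5341, -0.0126, 0.1558]
ee_rot: [0.0, 1.0, 0.006, -0.001]
contact_force: [-6.3, -0.4, 4.1]
width: 0.0513
gripper_force: 2.7
clock: 9.45
position: [0.5706, -0.0127, 0.1543]
ee_rot: [0.0, 1.0, 0.005, -0.0]
contact_force: [-2.1, 0.4, -0.7]
width: 0.0513
gripper_force: 0.9
wrist 39978 z 179 [617.   5.] [106. 241.] 0.4 shelf [56.5 57.5] 3d [636.  -5. 170.]
wrist 25196 z 185 [588. -13.] [ 77. 148.] 0.6 shelf [27.8 39.8] 3d [598. -12. 174.]
wrist 2115 z 169 [ 506. -159.] [66. 23.] 17.3 shelf [ -55.7 -105.5] 3d [ 509. -163.  165.]
top 1153 z 171 [ 483. -213.] [ 97. 108.] 7.1 shelf [ -79.3 -159.5] 3d [ 483. -214.  167.]
top 534 z 164 [ 608. -370.] [79. 82.] 45.1 shelf [  43.6 -317.2] 3d [ 608. -371.  161.]
top 495 z 195 [631. 139.] [124.  91.] 73.6 shelf [ 72.1 191. ] 3d [638. 121. 174.]
top 386 z 179 [ 479. -371.] [64. 56.] 72.1 shelf [ -85.6 -316.7] 3d [ 478. -372.  170.]
top 97 z 181 [ 619. -101.] [87. 21.] 0.2 shelf [ 57.7 -48.1] 3d [ 605. -104.  177.]
[ 0.57   -0.0127  0.1544]
```

View pics/s3.png

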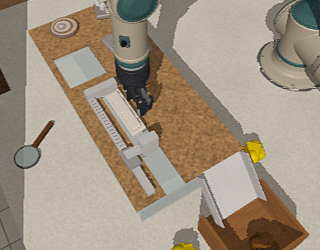

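```bash
python3 -m pendant '[{"jaw":0.2,"tx":-3,"ty":0,"tz":0,"ax":0,"ay":0,"az":0},{"jaw":0.2,"tx":-5,"ty":0,"tz":5,"ax":0,"ay":0,"az":0},{"jaw":0.2,"tx":-9,"ty":-3,"tz":10,"ax":0,"ay":0,"az":0},{"jaw":0.2,"tx":-18,"ty":-12,"tz":10,"ax":0,"ay":0,"az":0},{"jaw":0.2,"tx":-18,"ty":-20,"tz":10,"ax":0,"ay":0,"az":0},{"jaw":0.2,"tx":-18,"ty":-20,"tz":10,"ax":0,"ay":0,"az":0},{"jaw":0.2,"tx":-18,"ty":-20,"tz":10,"ax":0,"ay":0,"az":0}]'
python3 m.py top,scene
```

```text
clock: 10.48
position: [0.3898, -0.2163, 0.2556]
ee_rot: [0.002, 1.0, 0.003, 0.001]
contact_force: [0.7, 0.1, 0.1]
width: 0.0515
gripper_force: 0.0
top 1028 z 180 [623.  44.] [310.  93.] 89.9 shelf [62.6 96.5] 3d [639.  36. 170.]
top 953 z 171 [ 483. -212.] [ 93. 110.] 6.5 shelf [ -79.5 -158.4] 3d [ 488. -206.  167.]
top 601 z 170 [596. -11.] [ 39. 136.] 0.7 shelf [35.4 41.5] 3d [598. -12. 165.]
top 541 z 164 [ 608. -368.] [83. 82.] 25.5 shelf [  43.4 -315.9] 3d [ 608. -371.  161.]
top 383 z 181 [ 476. -369.] [64. 51.] 72.0 shelf [ -87.9 -315.6] 3d [ 477. -372.  170.]
scene 1815 z 180 [623.  53.] [323.  97.] 90.0 shelf [ 63.1 105.1] 3d [638.  48. 171.]
scene 1038 z 169 [ 486. -207.] [ 99. 116.] 5.5 shelf [ -76.1 -153.1] 3d [ 486. -208.  167.]
scene 777 z 169 [602.  -3.] [ 40. 141.] 0.5 shelf [41.4 49.1] 3d [601.  -4. 165.]
scene 463 z 162 [ 610. -366.] [80. 84.] 7.6 shelf [  45.7 -313. ] 3d [ 609. -367.  160.]
scene 294 z 180 [ 484. -359.] [89. 51.] 71.5 shelf [ -80.2 -304.9] 3d [ 482. -364.  171.]
[ 0.3905 -0.2141  0.2551]
```

```bash
python3 -m pendant '[{"jaw":0.2,"tx":0.5,"ty":0,"tz":-5,"ax":0,"ay":0,"az":0},{"jaw":0.2,"tx":0.5,"ty":0,"tz":-10.2,"ax":0,"ay":0,"az":0},{"jaw":0.2,"tx":1.5,"ty":0,"tz":-10.2,"ax":0,"ay":0,"az":0},{"jaw":0.2,"tx":2.5,"ty":0,"tz":-10.2,"ax":0,"ay":0,"az":0},{"jaw":0.2,"tx":3.5,"ty":0,"tz":-10.2,"ax":0,"ay":0,"az":0},{"jaw":0.2,"tx":4.5,"ty":0,"tz":-10.2,"ax":0,"ay":0,"az":0},{"jaw":0.2,"tx":5.5,"ty":0,"tz":-10.2,"ax":0,"ay":0,"az":0},{"jaw":0.2,"tx":6.5,"ty":0,"tz":-10.2,"ax":0,"ay":0,"az":0},{"jaw":0.2,"tx":6.6,"ty":0,"tz":-10.2,"ax":0,"ay":0,"az":0},{"jaw":0.2,"tx":6.6,"ty":0,"tz":-10.2,"ax":0,"ay":0,"az":0}]'
python3 -m pendant '[{"jaw":-1,"tx":-2,"ty":0,"tz":0,"ax":0,"ay":0,"az":0},{"jaw":-1,"tx":-3,"ty":0,"tz":6,"ax":0,"ay":0,"az":0},{"jaw":-1,"tx":-5,"ty":5,"tz":10,"ax":0,"ay":0,"az":0},{"jaw":-1,"tx":-5,"ty":10,"tz":10,"ax":0,"ay":0,"az":0},{"jaw":-1,"tx":-5,"ty":11,"tz":10,"ax":0,"ay":0,"az":0},{"jaw":-1,"tx":-5,"ty":11,"tz":10,"ax":0,"ay":0,"az":0}]'
python3 m.py top,wrist
```

```text
clock: 11.82
position: [0.4573, -0.2131, 0.1534]
ee_rot: [0.001, 1.0, 0.005, 0.001]
contact_force: [0.7, -0.6, 0.4]
width: 0.0514
gripper_force: 0.2
clock: 12.58
position: [0.4056, -0.1026, 0.2526]
ee_rot: [0.0, 1.0, 0.006, 0.0]
contact_force: [0.5, 0.5, -0.2]
width: -0.0003
gripper_force: 0.0
top 1091 z 171 [ 514. -218.] [ 89. 107.] 0.7 shelf [ -48.9 -164.6] 3d [ 516. -220.  167.]
top 1015 z 180 [622.  44.] [ 90. 310.] 0.7 shelf [62.1 96.5] 3d [640.  34. 170.]
top 599 z 170 [596. -11.] [ 39. 136.] 0.7 shelf [35.5 41.5] 3d [598. -11. 165.]
top 536 z 163 [ 608. -370.] [81. 83.] 40.7 shelf [  43.5 -317.1] 3d [ 608. -371.  161.]
top 378 z 181 [ 476. -369.] [63. 52.] 71.0 shelf [ -88.  -315.4] 3d [ 477. -372.  171.]
wrist 18156 z 169 [ 513. -217.] [ 86. 110.] 0.6 shelf [ -49.9 -163.3] 3d [ 516. -217.  168.]
[ 0.4061 -0.1036  0.2523]
```

```bash
python3 -m pendant '[{"jaw":0.2,"tx":2,"ty":-6,"tz":0,"ax":0,"ay":0,"az":0},{"jaw":0.2,"tx":2.5,"ty":-11.4,"tz":-2,"ax":0,"ay":0,"az":0},{"jaw":0.2,"tx":2.5,"ty":-11.4,"tz":-6,"ax":0,"ay":0,"az":0},{"jaw":0.2,"tx":2.5,"ty":-11.4,"tz":-9.9,"ax":0,"ay":0,"az":0},{"jaw":0.2,"tx":4,"ty":-11.4,"tz":-9.9,"ax":0,"ay":0,"az":0},{"jaw":0.2,"tx":5.2,"ty":-11.4,"tz":-9.9,"ax":0,"ay":0,"az":0},{"jaw":0.2,"tx":6.4,"ty":-11.5,"tz":-9.9,"ax":0,"ay":0,"az":0},{"jaw":0.2,"tx":7.6,"ty":-11.5,"tz":-9.9,"ax":0,"ay":0,"az":0},{"jaw":0.2,"tx":8.8,"ty":-11.6,"tz":-9.9,"ax":0,"ay":0,"az":0},{"jaw":0.2,"tx":10,"ty":-11.6,"tz":-9.9,"ax":0,"ay":0,"az":0}]'
python3 -m pendant '[{"jaw":0.2,"tx":1.2,"ty":-0.1,"tz":0,"ax":0,"ay":0,"az":0},{"jaw":0.2,"tx":2.4,"ty":-0.1,"tz":0,"ax":0,"ay":0,"az":0},{"jaw":0.2,"tx":3.6,"ty":-0.1,"tz":0,"ax":0,"ay":0,"az":0},{"jaw":0.2,"tx":4.6,"ty":-0.1,"tz":0,"ax":0,"ay":0,"az":0},{"jaw":0.2,"tx":5.4,"ty":-0.1,"tz":0,"ax":0,"ay":0,"az":0},{"jaw":0.2,"tx":6,"ty":-0.1,"tz":0,"ax":0,"ay":0,"az":0},{"jaw":0.2,"tx":6.6,"ty":-0.1,"tz":0,"ax":0,"ay":0,"az":0},{"jaw":0.2,"tx":6.6,"ty":-0.1,"tz":0,"ax":0,"ay":0,"az":0}]'
python3 m.py wrist,top
```

```text
clock: 13.92
position: [0.5065, -0.2187, 0.1542]
ee_rot: [0.0, 1.0, 0.006, -0.001]
contact_force: [-5.8, 0.2, 3.0]
width: 0.051
gripper_force: 2.6
clock: 14.92
position: [0.5733, -0.2198, 0.1537]
ee_rot: [0.0, 1.0, 0.005, 0.001]
contact_force: [-1.5, -0.9, -0.9]
width: 0.051
gripper_force: 0.3
wrist 39483 z 161 [ 632. -220.] [ 91. 107.] 0.6 shelf [  68.9 -167.8] 3d [ 636. -220.  160.]
wrist 8893 z 178 [ 617. -114.] [33. 93.] 73.7 shelf [ 55.9 -61.6] 3d [ 619. -109.  171.]
wrist 5100 z 161 [ 602. -340.] [77. 28.] 17.2 shelf [  38.4 -287.9] 3d [ 605. -343.  160.]
wrist 2978 z 208 [ 585. -189.] [28. 49.] 33.6 shelf [  23.1 -136.3] 3d [ 580. -186.  192.]
wrist 2903 z 208 [ 586. -251.] [50. 28.] 57.6 shelf [  22.7 -198.2] 3d [ 581. -254.  192.]
wrist 1338 z 168 [ 508. -368.] [61. 19.] 47.8 shelf [ -56.2 -314.7] 3d [ 503. -369.  165.]
top 1008 z 180 [622.  44.] [ 90. 309.] 0.7 shelf [62.  96.5] 3d [639.  34. 171.]
top 605 z 169 [596. -11.] [ 39. 136.] 0.7 shelf [35.5 41.5] 3d [598. -12. 165.]
top 382 z 180 [ 476. -370.] [63. 53.] 71.0 shelf [ -88.  -315.7] 3d [ 477. -372.  170.]
top 265 z 164 [ 599. -385.] [45. 84.] 63.2 shelf [  34.8 -332.8] 3d [ 600. -386.  161.]
top 213 z 163 [ 637. -185.] [39. 73.] 90.0 shelf [  75.1 -133.2] 3d [ 643. -182.  160.]
[ 0.5733 -0.2199  0.1541]
```

```bash
python3 -m pendant '[{"jaw":-1,"tx":-2,"ty":0,"tz":0,"ax":0,"ay":0,"az":0},{"jaw":-1,"tx":-2,"ty":0,"tz":6,"ax":0,"ay":0,"az":0},{"jaw":-1,"tx":0,"ty":5,"tz":11,"ax":0,"ay":0,"az":0},{"jaw":-1,"tx":2.7,"ty":39.5,"tz":11,"ax":0,"ay":0,"az":0},{"jaw":-1,"tx":2.7,"ty":39.5,"tz":11,"ax":0,"ay":0,"az":0},{"jaw":-1,"tx":2.7,"ty":39.5,"tz":11,"ax":0,"ay":0,"az":0},{"jaw":-1,"tx":2.7,"ty":39.5,"tz":11,"ax":0,"ay":0,"az":0},{"jaw":-1,"tx":2.7,"ty":39.5,"tz":11,"ax":0,"ay":0,"az":0},{"jaw":-1,"tx":2.7,"ty":39.5,"tz":11,"ax":0,"ay":0,"az":0},{"jaw":-1,"tx":2.7,"ty":39.5,"tz":11,"ax":0,"ay":0,"az":0}]'
python3 - <<'E'
from rig import manip
from h import *
d=manip.get_image("scene");cv2.imwrite("pics/s4.png",cv2.resize(d["pixels"][80:300,120:400],None,fx=2,fy=2))
print(manip.get_state()['position'])
for n in("top","scene"):
    d=manip.get_image(n);W=cloud(d)
    m=(W[...,2]>.186)&(W[...,2]<.203)&(W[...,0]>.57)&(W[...,0]<.65)&(W[...,1]>.0)&(W[...,1]<.145)
    for b in blob(m,10): print(n,rect(d,b,.197)[0])
E
python3 m.py top
```

```text
clock: 16.27
position: [0.5997, 0.1787, 0.2641]
ee_rot: [-0.001, 1.0, 0.008, 0.001]
contact_force: [-0.2, -0.4, 0.1]
width: -0.0001
gripper_force: 0.0
[0.59961241 0.17665908 0.26398123]
top ((600.2940673828125, 101.16474151611328), (41.389923095703125, 20.375442504882812), 1.1004711389541626)
scene ((602.3131713867188, 105.97059631347656), (44.914085388183594, 27.622079849243164), 1.600841999053955)
top 906 z 181 [622.  22.] [ 90. 265.] 0.7 shelf [61.9 74.1] 3d [638.  18. 171.]
top 869 z 163 [ 630. -219.] [ 88. 107.] 0.7 shelf [  67.5 -167.1] 3d [ 631. -220.  160.]
top 615 z 169 [596. -11.] [ 39. 136.] 0.7 shelf [35.5 41.5] 3d [598. -12. 165.]
top 529 z 164 [ 608. -370.] [80. 82.] 89.3 shelf [  43.4 -317.2] 3d [ 608. -371.  161.]
top 383 z 180 [ 476. -369.] [63. 53.] 70.7 shelf [ -88.2 -315.5] 3d [ 477. -372.  170.]
[0.5995 0.1742 0.2639]
```

View pics/s4.png

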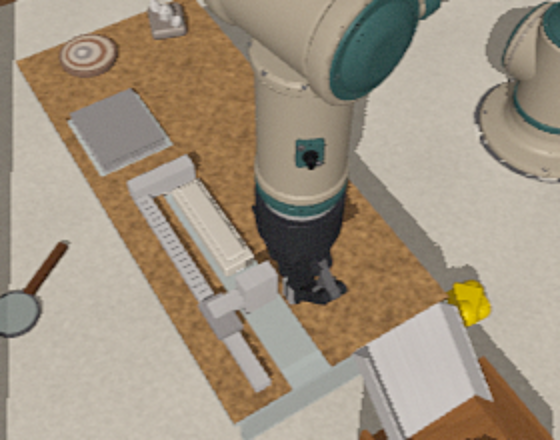

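View shows mica seated in its bay (120,130 in the crop), crystal in the gauge bay (210,225), jaw at (255,290), and the gripper behind the jaw. Next is lowering and pushing.

```bash
python3 -m pendant '[{"jaw":-1,"tx":0,"ty":0,"tz":-5,"ax":0,"ay":0,"az":0},{"jaw":-1,"tx":0,"ty":0,"tz":-9.8,"ax":0,"ay":0,"az":0},{"jaw":-1,"tx":0,"ty":0,"tz":-9.8,"ax":0,"ay":0,"az":0},{"jaw":-1,"tx":0,"ty":-1.5,"tz":-9.8,"ax":0,"ay":0,"az":0},{"jaw":-1,"tx":0,"ty":-3,"tz":-9.8,"ax":0,"ay":0,"az":0},{"jaw":-1,"tx":0,"ty":-4,"tz":-9.8,"ax":0,"ay":0,"az":0},{"jaw":-1,"tx":0,"ty":-5,"tz":-9.8,"ax":0,"ay":0,"az":0},{"jaw":-1,"tx":0,"ty":-6,"tz":-9.8,"ax":0,"ay":0,"az":0},{"jaw":-1,"tx":0,"ty":-7,"tz":-9.8,"ax":0,"ay":0,"az":0},{"jaw":-1,"tx":0,"ty":-7,"tz":-9.8,"ax":0,"ay":0,"az":0}]'
python3 m.py top
```

```text
clock: 17.73
position: [0.5991, 0.1042, 0.1655]
ee_rot: [0.0, 1.0, 0.005, -0.0]
contact_force: [-0.6, -0.2, 0.3]
width: 0.0003
gripper_force: 0.0
top 889 z 163 [ 629. -219.] [ 91. 107.] 0.7 shelf [  66.  -167.2] 3d [ 630. -220.  161.]
top 581 z 170 [596. -11.] [ 39. 136.] 0.7 shelf [35.5 41.5] 3d [597. -14. 165.]
top 541 z 164 [ 608. -370.] [79. 82.] 45.1 shelf [  43.6 -317.2] 3d [ 608. -371.  161.]
top 477 z 178 [620. -27.] [ 85. 168.] 2.0 shelf [59.2 25.5] 3d [640. -54. 168.]
top 382 z 180 [ 476. -370.] [66. 51.] 72.0 shelf [ -88.1 -316.6] 3d [ 477. -372.  171.]
[0.599  0.1047 0.1653]
```

```bash
python3 -m pendant '[{"jaw":-1,"tx":0,"ty":-0.5,"tz":0,"ax":0,"ay":0,"az":0},{"jaw":-1,"tx":0,"ty":-1,"tz":0,"ax":0,"ay":0,"az":0},{"jaw":-1,"tx":0,"ty":-1.3,"tz":0,"ax":0,"ay":0,"az":0},{"jaw":-1,"tx":0,"ty":-1.5,"tz":0,"ax":0,"ay":0,"az":0}]'
python3 -m pendant '[{"jaw":-1,"tx":0,"ty":-0.2,"tz":0,"ax":0,"ay":0,"az":0},{"jaw":-1,"tx":0,"ty":-0.4,"tz":0,"ax":0,"ay":0,"az":0}]'
```

```text
clock: 18.27
position: [0.599, 0.0909, 0.1653]
ee_rot: [-0.001, 1.0, 0.005, -0.0]
contact_force: [-0.3, 4.2, -2.2]
width: -0.0002
gripper_force: 1.9
clock: 18.52
position: [0.599, 0.0863, 0.1653]
ee_rot: [-0.0, 1.0, 0.005, -0.0]
contact_force: [-0.8, 4.0, -2.2]
width: 0.0
gripper_force: 1.7
```

```bash
python3 - <<'E'
from rig import manip
import cv2
d=manip.get_image("scene");cv2.imwrite("pics/s5.png",cv2.resize(d["pixels"][120:300,120:360],None,fx=3,fy=3))
E
python3 m.py top
```

```text
top 982 z 175 [619. -38.] [ 87. 146.] 2.2 shelf [58.6 14.2] 3d [616. -45. 167.]
top 873 z 163 [ 629. -220.] [107.  91.] 90.0 shelf [  66.7 -167.2] 3d [ 630. -219.  160.]
top 535 z 164 [ 608. -370.] [80. 82.] 89.3 shelf [  43.5 -317.3] 3d [ 608. -371.  161.]
top 385 z 180 [ 475. -369.] [64. 54.] 72.0 shelf [ -89.2 -315.3] 3d [ 477. -372.  170.]
[0.5991 0.0859 0.1654]
```

View pics/s5.png

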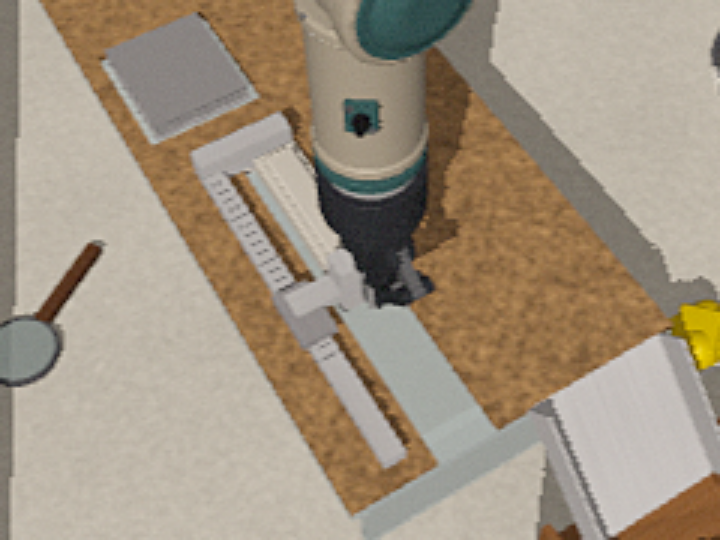

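Jaw at (345,280) touches the crystal, whose far end is close to the stop at (260,150). I'll advance in small steps until the force rises.

```bash
python3 -m pendant '[{"jaw":-1,"tx":0,"ty":-0.15,"tz":0,"ax":0,"ay":0,"az":0},{"jaw":-1,"tx":0,"ty":-0.15,"tz":0,"ax":0,"ay":0,"az":0}]'
python3 -m pendant '[{"jaw":-1,"tx":0,"ty":-0.15,"tz":0,"ax":0,"ay":0,"az":0},{"jaw":-1,"tx":0,"ty":-0.15,"tz":0,"ax":0,"ay":0,"az":0}]'
```

```text
clock: 18.88
position: [0.5991, 0.0852, 0.1654]
ee_rot: [-0.0, 1.0, 0.005, -0.0]
contact_force: [-1.1, 4.8, -2.2]
width: -0.0001
gripper_force: 2.4
clock: 19.12
position: [0.5991, 0.0852, 0.1654]
ee_rot: [-0.002, 1.0, 0.005, -0.0]
contact_force: [-0.5, 7.7, -2.8]
width: 0.0002
gripper_force: 4.2
```

Position has stopped advancing while force rises, so contact is made; I'll press a little more to confirm.

```bash
python3 -m pendant '[{"jaw":-1,"tx":0,"ty":-0.2,"tz":0,"ax":0,"ay":0,"az":0},{"jaw":-1,"tx":0,"ty":-0.2,"tz":0,"ax":0,"ay":0,"az":0}]'
python3 -m pendant '[{"jaw":-1,"tx":0,"ty":-0.2,"tz":0,"ax":0,"ay":0,"az":0},{"jaw":-1,"tx":0,"ty":-0.2,"tz":0,"ax":0,"ay":0,"az":0}]'
```

```text
clock: 19.38
position: [0.5991, 0.0853, 0.1655]
ee_rot: [-0.004, 1.0, 0.005, -0.0]
contact_force: [-0.2, 13.6, -2.9]
width: -0.0003
gripper_force: 6.5
clock: 19.62
position: [0.5991, 0.0853, 0.1655]
ee_rot: [-0.006, 1.0, 0.005, 0.0]
contact_force: [-0.1, 18.1, -3.1]
width: 0.0001
gripper_force: 8.8
```

Firmly shut at 18 N. Now retreat, rise clear and check.

```bash
python3 -m pendant '[{"jaw":-1,"tx":0,"ty":1.5,"tz":0,"ax":0,"ay":0,"az":0},{"jaw":-1,"tx":0,"ty":5,"tz":0,"ax":0,"ay":0,"az":0},{"jaw":-1,"tx":0,"ty":6,"tz":6,"ax":0,"ay":0,"az":0},{"jaw":-1,"tx":-5,"ty":6,"tz":11,"ax":0,"ay":0,"az":0},{"jaw":-1,"tx":-25,"ty":6,"tz":13,"ax":0,"ay":0,"az":0},{"jaw":-1,"tx":-25,"ty":6,"tz":13,"ax":0,"ay":0,"az":0},{"jaw":-1,"tx":-25,"ty":6,"tz":13,"ax":0,"ay":0,"az":0},{"jaw":-1,"tx":-25,"ty":6,"tz":13,"ax":0,"ay":0,"az":0}]'
python3 - <<'E'
from rig import manip
from h import *
d=manip.get_image("scene");cv2.imwrite("pics/s6.png",cv2.resize(d["pixels"][70:370,110:430],None,fx=2,fy=2))
d=manip.get_image("top");W=cloud(d)
m=(W[...,2]>.186)&(W[...,2]<.203)&(W[...,0]>.57)&(W[...,0]<.65)&(W[...,1]>.0)&(W[...,1]<.145)
for b in blob(m,10): print(rect(d,b,.197)[0])
E
python3 m.py top
```

```text
clock: 20.62
position: [0.3467, 0.138, 0.2969]
ee_rot: [0.001, 1.0, 0.006, 0.001]
contact_force: [0.3, -0.5, 0.5]
width: -0.0001
gripper_force: 0.0
((600.8052368164062, 60.47226333618164), (41.31973648071289, 20.370765686035156), 0.919775664806366)
top 1617 z 176 [624.  44.] [ 96. 312.] 0.7 shelf [63.9 96.8] 3d [624.   8. 168.]
top 866 z 163 [ 629. -219.] [ 91. 108.] 0.7 shelf [  66.  -166.8] 3d [ 631. -220.  161.]
top 541 z 164 [ 608. -370.] [81. 81.] 0.7 shelf [  43.6 -317.2] 3d [ 608. -371.  161.]
top 382 z 181 [ 477. -368.] [67. 51.] 72.0 shelf [ -87.4 -314. ] 3d [ 477. -372.  171.]
[0.3502 0.1388 0.2965]
```

View pics/s6.png

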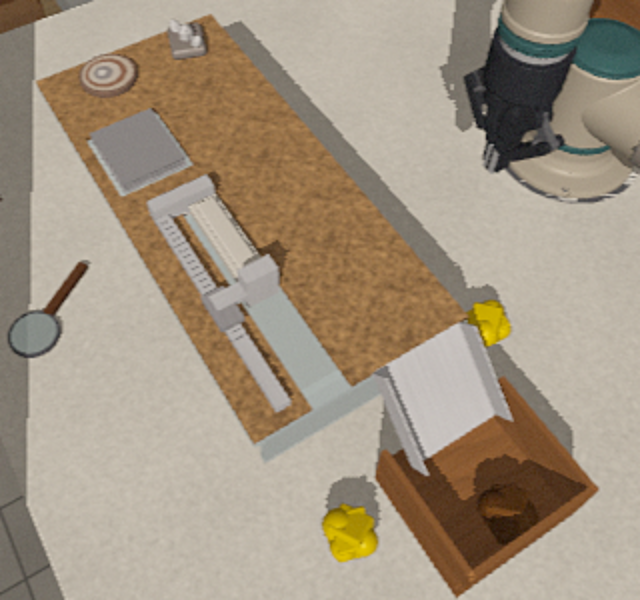

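The final view shows the clod in the box (505,510), mica flat in its bay (140,150), and the crystal clamped between stop (180,197) and jaw (262,280). The agate and quartz have not moved.

```bash
python3 -c "
from rig import manip
print(manip.sign_off())"
```

```text
the job is handed in; nothing more can be done
None
```

The exhibit shelf is ready and the job is handed in, done in the order asked in about 21 s: the clod is in the catch box, the mica and crystal lie flat in their bays, and the jaw is shut on the crystal (it held at 18 N against the stop). The agate and quartz did not move.

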